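Seat the ring in the ball vise and hold the gem tester on its stone

TASK

The gold ring in the ball vise still stands proud of the jaws: press it straight down from above until its setting sits fully home on the jaw tops, without turning the vise to another angle. Then take the pen gem tester out of its charging dock and hold it square to the stone (in line with the leaning ring, not plumb), with its sprung probe tip on the middle of the stone's flat top facet and pushed gently in to about half its travel. Finish while still holding the tester there, steady; never jam the tester hard onto the ring, and leave the other things on the bench where they are.

Things in the scene. Friction and masses are not known exactly. Their poses are not given: they have to be found in the camera images.
- vise: jeweller's ball vise, fixed. Black rubber dish 92 mm across, 18 mm high; origin under its centre, z up. Its dark steel ball head (ball centre 40 mm above the origin) carries two steel jaws (44 mm along x, 38 mm over both along y) and a brass thumb screw to +y. The head leans 0.2 to 0.38 rad from plumb about the vise's y axis, towards the vise's own -x; stiff friction (6 Nm) holds it
- jaw_top (a point): point between the two jaws, level with their tops, 45 mm above the ball's centre; its z axis is the head's leaning axis, pointing up out of the jaws
- ring (a joint): how far the ring has been pressed down between the jaws, along the head's axis: 0 = collet 10 mm above the jaw tops, 0.010 m = fully home, collet on the jaw tops (end stop). Starts between 0 and 0.004. Leather jaw faces hold it with about 9 N of friction; it stays where it is left.
- stone_top (a point): middle of the flat top facet (11 mm across) of the ring's round green stone, 11.5 mm above the underside of the gold collet (17 mm across); its z axis is the facet's outward normal, the ring's leaning axis. Nothing else of the vise stands higher. It moves with the ring
- dock: charging dock of the tester, fixed to the bench: grey foot 86 x 74 x 10 mm, black upright block 50 x 44 mm with its top 78 mm above the bench; the tester stands upright in its pocket. Origin: centre of its underside, z up.
- tester: pen gem tester, loose, 65 to 125 g, upright in the dock, tip down. Origin: front end of its nose; z runs along the pen to the butt. Grey nose z = 0 to 30 mm, white body 24.5 (x) by 18.5 mm (y) from z = 30 to 150 mm, black ribbed grips on its +y and -y faces at z = 87 to 121 mm (pinch here). In the dock the origin is 24 mm above the bench; raise it straight up 75 mm to clear the dock
- probe_end (a point): end of the tester's thin brass probe tip (3.6 mm thick), 12 mm in front of the nose when free, on the pen's axis; its z axis is the pen's z axis
- probe (a joint): how far the sprung probe tip is pushed into the nose: 0 = free, 0.008 m = bottomed. Spring: 0.7 N to start, 350 N/m, so 2.1 N at 4 mm and 3.5 N when bottomed
- flux_jar: stoneware flux jar with lid, 55 mm across, 60 mm high, bystander; origin under its centre
- tweezers: steel tweezers 126 mm long lying on the bench, bystander; origin under the centre
- folding_loupe: folding loupe, 27 x 42 x 13 mm, bystander; origin under the centre
- ring_stick: graduated ring gauge stick with wooden handle, 315 mm long, 23 mm thick, lying on the bench, bystander; origin under the centre
- ring_box: small white ring box, shut, 50 x 50 x 34 mm, bystander; origin under the centre
- gem_jar_1: small round gem jar, 29 mm across, 18 mm high, bystander; origin under the centre
- pin_vice: steel pin vice, 112 mm long, 12 mm thick, lying on the bench, bystander; origin under the centre
Things that resemble listed ones, but are neither listed nor needed, are in the scene too. Leave any red or turquoise look-alike of the vise alone.

How it is judged:
By the outcome, as a careful person would: the job done as asked, in the order asked, and still so for the second after the job is handed in, while the arm keeps its last pose, push and grip.
It also fails if it takes over 51 s, if anything falls off the work surface, if the arm or the gripper's body presses on something with over 40 N, if the wrist force passes 120 N, or if a joint passes its speed limit or range.

ROBOT

A 6-joint arm with a two-finger parallel gripper is mounted at the origin on a cart in front of the work surface, level with it; the furniture and walls round the work are solid. World frame = base frame: x ahead of the robot, y to its left, z up, the work surface at z = 0. Lengths are in m, angles in rad, forces in N, time in s.
With the tool pointing down it reaches from about 0.4 to 0.925 m from the base axis. Payload 3.4 kg.
Tool frame: the origin (TCP) lies midway between the tips of the shut fingers; the grasp point (between the pads) lies 19 mm behind it; z points along the fingers, y is the line along which they close (so a half turn about z gives the same grasp; the last joint's range is limited). The gripper opens to 85 mm and grips with 20 to 120 N. Pads are 22 mm wide; open, the fingers measure 114 mm over their backs; the gripper's body (76 mm by 85 mm) begins 54 mm behind the grasp point. The pads swing forward as they close: fully open they stand 13 mm farther back than shut.
Start: joints at [1.262, 0.307, 1.506, -0, 1.328, -0.073], TCP at [0.134, 0.559, 0.231] pointing down, gripper open.
Joint ranges: [-3.12, 3.12], [-1.05, 2.28], [0.14, 2.33], [-1.42, 4.57], [0.1, 2.73], [-2.68, 2.68]. Speed limits (rad/s): [2.57, 2.57, 3.14, 3.14, 3.14, 3.14].

INTERFACE

Orientations are given as a unit quaternion [x, y, z, w].
In Python, from cell import ctrl gives the robot as it stands. The module is installed in compiled form; this text tells all that it offers.
- The arm moves only by the tool send_rows, never from a script. Its argument "series" is a list of rows, each an object of numbers: "dx", "dy", "dz": the shift along the tool's x, y, z normalised to -1 to 1, where 1 is 0.025 m; "rx", "ry", "rz": the turn, a rotation vector about the tool's x, y, z normalised to -1 to 1, where 1 is 8 degrees. In form: [{"dx": .., "dy": .., "dz": .., "rx": .., "ry": .., "rz": ..}, ...]. A call has 1 to 5 rows; each row shifts and turns the commanded pose from where the row before left it, along the tool's axes as they then stand; what a row does not reach is not made up. A row lasts 1/8 s, in which the tool goes at most 62.5 mm and 10.7 degrees, less where a joint would pass 70% of its speed; a pose out of reach is approached as far as the arm can. A call with a number of a shift or a turn outside -1 to 1 is refused whole. A call with a gripper value outside its range is refused whole. "fingers" is the gripper command: -1 is fully open, 1 is shut, values between are in proportion, set as the call begins (left out, the last holds). The fingers move at their own pace and stop on an object; "squeeze" is the grip in N (left out, the last holds). Time passes only in rows, so rows that do not move let the fingers close. It gives the time, the measured TCP pose, the force, the opening and the grip force at its end, in the units of the state.
- ctrl.get_obs(): the state, without advancing time (a new reading comes with each control period).
- ctrl.get_image(name): name is "side" or "top"; returns the picture (384x512x3 uint8, blue, green, red); there is no depth.
- ctrl.get_calibration(name): a dict with "vfov" (degrees; the focal length in pixels is half the picture's height over the tangent of half this angle, whatever the lens; pixels are square), "cx", "cy" (the principal point, pixels), "xyz" and "rotation" of the camera in the world. Camera axes: x right, y up, looking along -z (the intrinsics and any distortion apply to the point x, -y, -z); pixel columns grow to the right and rows downward; lengths in m; the calibration is good to about 2 mm. A picture is of the moment at which its call begins. get_calibration takes no time and is no camera call.
- ctrl.hand_in(): hands the job in; it is judged then, once.
The state is a dict: "t": time; "joint_positions": joint angles; "qd": joint speeds; "effort": joint torques, N m; "ee_pos": TCP position; "ee_rot": TCP orientation; "force": force on the tool from outside, world axes, zero at the start; "moment": the same for the moment, N m; "grip_width": finger opening in m; "gripper_force": force on a finger pad.
Only numpy, scipy, OpenCV 4.12 (cv2) and the standard library are available. Lean on these libraries where they do the work, as an engineer would, in place of code of your own. Each camera call takes 0.05 s, during which the arm holds its last target. There are 200 camera calls.

## Working session

There is one attempt and no reset: what is moved stays moved. The work goes in short steps, Python scripts to look and compute and a tool call to move; the robot and the scene stay as the last step left them, time stands still between calls to the robot, and variables do not carry over. Pictures are saved under pics/ and viewed, at most 10 in all, crops included, and the job is handed in when it is done.

Besides the shell and the picture viewer there is one more tool, called after "Call:" as name(argument=value, ...) on one line, values as JSON. send_rows: Moves the arm, as the interface text tells. Scaled input: -1 to 1 covers 0.025 m each way for a shift and 8 degrees each way for a turn. Its arguments: {"type":"object","properties":{"series":{"type":"array","items":{"type":"object","properties":{"dx":{"type":"number","minimum":-1,"maximum":1},"dy":{"type":"number","minimum":-1,"maximum":1},"dz":{"type":"number","minimum":-1,"maximum":1},"rx":{"type":"number","minimum":-1,"maximum":1},"ry":{"type":"number","minimum":-1,"maximum":1},"rz":{"type":"number","minimum":-1,"maximum":1}}}},"fingers":{"type":"number"},"squeeze":{"type":"number"}},"required":["series"]}

```bash
mkdir -p pics
python3 - <<'E'
from cell import ctrl
import cv2
for n in("side","top"):
    c=ctrl.get_calibration(n);print(n,c)
    cv2.imwrite(f"pics/{n}0.png",cv2.resize(ctrl.get_image(n),(800,600),interpolation=cv2.INTER_CUBIC)); 
o=ctrl.get_obs();print(o)
E
```

```text
side {'vfov': 49.52111605231522, 'cx': 256.0305649445543, 'cy': 191.30991305750234, 'xyz': array([0.41024181, 1.02157441, 0.84495468]), 'rotation': array([-0.02766337,  0.44889124,  0.89190763, -0.04724591])}
top {'vfov': 51.732953716940216, 'cx': 251.2859420282721, 'cy': 186.3721089453155, 'xyz': array([0.46609769, 0.03544841, 1.32868379]), 'rotation': array([ 0.02079431, -0.02294272, -0.69834602,  0.71509025])}
{'t': 0.1, 'joint_positions': array([ 1.26149594e+00,  3.07507069e-01,  1.50755013e+00, -6.70586318e-06,
        1.32838427e+00, -7.35150013e-02]), 'qd': array([-0.00212773, -0.00223833, -0.00314282,  0.00097583, -0.00196819,
        0.00021604]), 'effort': array([-1.43550133e-03, -4.58524811e+01, -2.52605420e+01, -2.20472157e-04,
        5.55343475e-03,  2.69276075e-05]), 'ee_pos': array([0.13416792, 0.55848589, 0.23046527]), 'ee_rot': array([ 1.17618937e-01,  9.93058372e-01, -9.08145374e-04, -1.72665717e-04]), 'force': array([-0.5627062 ,  0.2501558 ,  0.31440715]), 'moment': array([ 0.04441643,  0.0010159 , -0.06647881]), 'gripper_force': 0.0, 'grip_width': 0.08533850547544136}
```

View pics/side0.png

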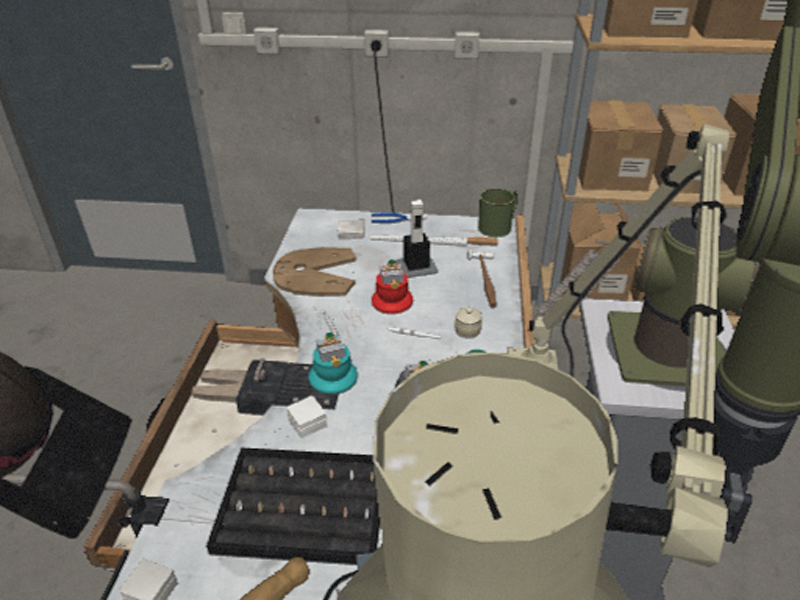

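View pics/top0.png

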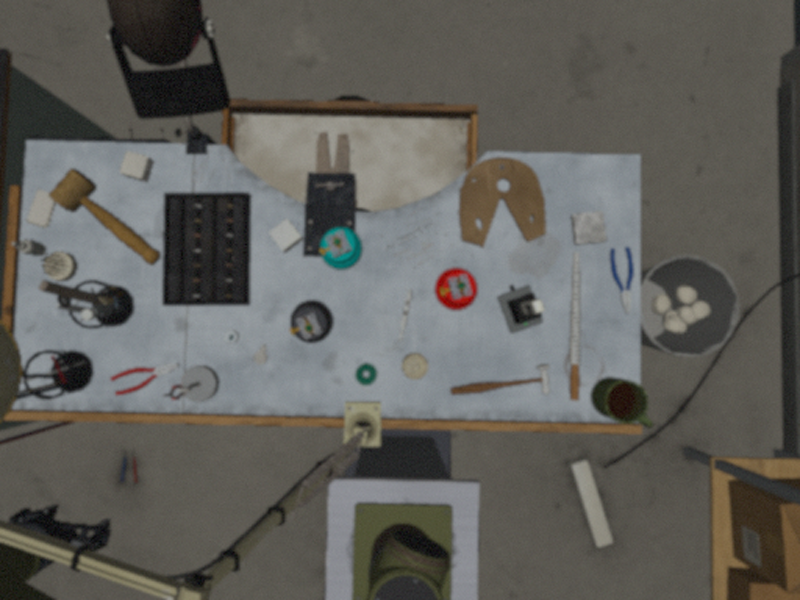

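The scene from both views. The black vise (our target) is at about (311,322) in the top view, with its stone around (310,322). In the side view it is mostly hidden behind the lamp shade. The dock is at (520,308) top and (417,250) side. The red and turquoise vises are decoys. I'll enlarge crops of the target areas.

```bash
cat > h.py <<'E'
import numpy as np, cv2
from scipy.spatial.transform import Rotation as R
from cell import ctrl
def cam(n):
    c=ctrl.get_calibration(n); return c, R.from_quat(c["rotation"]).as_matrix(), 192/np.tan(np.radians(c["vfov"]/2))
def ray(n,u,v):
    c,M,f=cam(n); d=M@np.array([(u-c["cx"])/f,-(v-c["cy"])/f,-1]); return np.array(c["xyz"]),d/np.linalg.norm(d)
def plane(n,u,v,z):
    o,d=ray(n,u,v); return o+d*(z-o[2])/d[2]
def tri(a,b):
    (o,d),(p,e)=ray("top",*a),ray("side",*b)
    s=np.linalg.lstsq(np.c_[d,-e],p-o,rcond=None)[0]; A,B=o+d*s[0],p+e*s[1]; return (A+B)/2,np.linalg.norm(A-B)
def proj(n,p):
    c,M,f=cam(n); q=M.T@(np.array(p)-c["xyz"]); return np.array([c["cx"]-f*q[0]/q[2],c["cy"]+f*q[1]/q[2]])
E
python3 - <<'E'
from h import *
t=ctrl.get_image("top");s=ctrl.get_image("side");cv2.imwrite("pics/rt.png",t);cv2.imwrite("pics/rs.png",s)
cr=lambda im,x,y:cv2.resize(im[y:y+42,x:x+56],(400,300),interpolation=cv2.INTER_CUBIC)
m=np.vstack([np.hstack([cr(t,172,185),cr(t,305,176)]),np.hstack([cr(s,240,205),cr(s,240,125)])])
cv2.imwrite("pics/m1.png",m)
k=.64
print("lamp clamp",tri((362*k,425*k),(540*k,335*k)),"elbow",tri((190*k,590*k),(712*k,140*k)))
print("vise",plane("top",311*k,322*k,.009),"side px",proj("side",plane("top",311*k,322*k,.1)))
E
```

```text
lamp clamp (array([0.26847044, 0.08744342, 0.08432647]), np.float64(0.01361277313381995)) elbow (array([0.13582198, 0.27603223, 0.54228562]), np.float64(0.006474464301202773))
vise [0.47806968 0.20462972 0.009     ] side px [266.88621377 230.08857105]
```

View pics/m1.png

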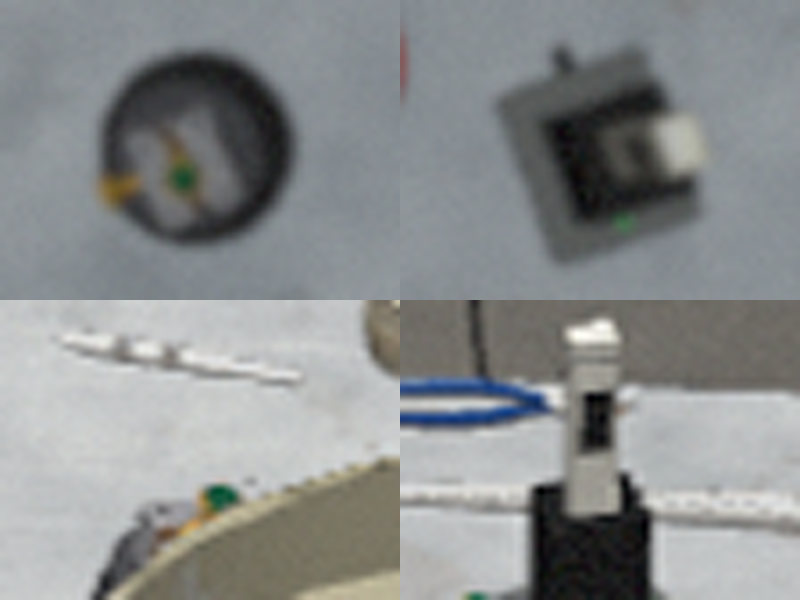

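The stone is visible in both views: about (197.7,210) top and (271,233) side in native pixels. The lamp arm lies between the robot's start and the work area. I'll triangulate it and the targets.

Run:
```python
from h import *
t=cv2.imread("pics/rt.png");s=cv2.imread("pics/rs.png");k=.64
def mask(im,x,y,w,h,f):
    c=cv2.cvtColor(im[y:y+h,x:x+w],cv2.COLOR_BGR2HSV).astype(int); m=f(c[...,0],c[...,1],c[...,2]); v,u=np.nonzero(m); return u+x,v+y
g=lambda H,S,V:(H>55)&(H<90)&(S>110)
a=mask(t,185,200,25,20,g);b=mask(s,262,225,18,18,g)
A=(a[0].mean(),a[1].mean());B=(b[0].mean(),b[1].mean())
print("green",A,len(a[0]),B,len(b[0]),b[1].min(),b[1].max(),b[0].min(),b[0].max());P,e=tri(A,B);print("stone",P,e)
# dish
d=(cv2.cvtColor(t,cv2.COLOR_BGR2GRAY)<105).astype(np.uint8)[185:225,180:220]
cs=cv2.findContours(d,cv2.RETR_EXTERNAL,cv2.CHAIN_APPROX_NONE)[0];c=max(cs,key=cv2.contourArea)
(cx,cy),r=cv2.minEnclosingCircle(c);el=cv2.fitEllipse(c);print("dish",cx+180,cy+185,r,el)
for q in((el[0][0]+180,el[0][1]+185),(cx+180,cy+185)):print(plane("top",*q,.012))
br=mask(t,183,203,12,14,lambda H,S,V:(H>10)&(H<30)&(S>120));print("brass",plane("top",br[0].mean(),br[1].mean(),.07),len(br[0]))
# tester butt: bright blob in top crop; centre top at z=.174
w=mask(t,388,188,20,16,lambda H,S,V:(V>185)&(S<40));print("butt",w[0].mean(),w[1].mean(),len(w[0]),plane("top",w[0].mean(),w[1].mean(),.174))
pts=np.float32(np.c_[w]);print(cv2.minAreaRect(pts))
# foot corners from mosaic crop 2 (scale 7.143)
C=[(305+x/7.143,176+y/7.143) for x,y in((98,105),(235,47),(302,212),(160,265))]
F=np.array([plane("top",*c,.010) for c in C]);print("foot",F.round(4),F.mean(0))
bs=[(240+x/7.143,125+y/7.143) for x,y in((165,22),(218,22))];print("side butt",[tri((w[0].mean(),w[1].mean()),q) for q in bs])
# lamp second segment
_,d1=ray("top",190*k,590*k);o,d2=ray("top",5*k,515*k);n=np.cross(d1,d2)
for q in((705,300),(697,420),(695,500)):
    p,e=ray("side",q[0]*k,q[1]*k);print("lamp2",p+e*((o-p)@n)/(e@n))
```

```text
green (np.float64(197.0), np.float64(209.5)) 2 (np.float64(270.42857142857144), np.float64(231.85714285714286)) 7 231 233 269 272
stone [0.46689729 0.19896317 0.09999448] 0.0007474355974858415
dish 199.07500076293945 205.4375 13.999101638793945 ((19.152433395385742, 20.371402740478516), (26.610088348388672, 27.006074905395508), 24.74414825439453)
[0.48039987 0.20394667 0.012     ]
[0.4801747  0.20419659 0.012     ]
brass [0.46177159 0.23036165 0.07      ] 10
butt nan nan 0 [nan nan nan]
((0.0, 0.0), (0.0, 0.0), 0.0)
foot [[ 0.5387 -0.1929  0.01  ]
 [ 0.5674 -0.2566  0.01  ]
 [ 0.491  -0.2886  0.01  ]
 [ 0.4648 -0.2227  0.01  ]] [ 0.5154995  -0.24019715  0.01      ]
 ** On entry to DLASCL parameter number  4 had an illegal value
 ** On entry to DLASCL parameter number  4 had an illegal value
 ** On entry to DLASCL parameter number  4 had an illegal value
 ** On entry to DLASCL parameter number  4 had an illegal value
 ** On entry to DLASCL parameter number  5 had an illegal value
 ** On entry to DLASCL parameter number  4 had an illegal value<stdin>:16: RuntimeWarning: Mean of empty slice.
  ret = ret.dtype.type(ret / rcount)
<stdin>:21: RuntimeWarning: Mean of empty slice.
Traceback (most recent call last):
  File "h.py", line 12, in tri
    s=np.linalg.lstsq(np.c_[d,-e],p-o,rcond=None)[0]; A,B=o+d*s[0],p+e*s[1]; return (A+B)/2,np.linalg.norm(A-B)
      ~~~~~~~~~~~~~~~^^^^^^^^^^^^^^^^^^^^^^^^^^^^
numpy.linalg.LinAlgError: SVD did not converge in Linear Least Squares
```

Run:
```python
from h import *
t=cv2.imread("pics/rt.png");s=cv2.imread("pics/rs.png");k=.64
G=lambda im,x,y,w,h:(lambda c:(c[...,1]-np.maximum(c[...,0],c[...,2])).clip(0))(im[y:y+h,x:x+w].astype(float))
def cen(im,x,y,w,h,th):
    m=G(im,x,y,w,h);m[m<th]=0;v,u=np.mgrid[y:y+h,x:x+w];return (u*m).sum()/m.sum(),(v*m).sum()/m.sum(),(m>0).sum()
a=cen(t,190,203,16,14,12);b=cen(s,262,225,18,18,12);print("green",a,b,tri(a[:2],b[:2]),plane("top",a[0],a[1],.1))
hs=cv2.cvtColor(t,cv2.COLOR_BGR2HSV)[185:205,385:410];print(hs[...,2][2:18,3:22])
for q in((100,525),(160,555)):
  pass
_,d1=ray("top",190*k,590*k);o,d2=ray("top",5*k,515*k);n=np.cross(d1,d2)
for q in((705,300),(697,420),(695,500)):
    p,e=ray("side",q[0]*k,q[1]*k);print("lamp2",p+e*((o-p)@n)/(e@n))
# body in side view: axis bottom at block top, butt
for nm,x,y in(("grip c",597,420),("butt L",565,335),("butt R",620,335),("blk L",532,490),("blk R",650,490)):
    print(nm,240+(x-400)/7.143,125+(y-300)/7.143)
# butt corners in top crop at (650..705,115..175)
for x,y in((655,118),(700,112),(705,168),(660,180)):print("butt",plane("top",305+(x-400)/7.143,176+y/7.143,.174))
C=[(305+(x-400)/7.143,176+y/7.143) for x,y in((498,105),(635,47),(702,212),(560,265))]
F=np.array([plane("top",*c,.010) for c in C]);print("foot",F.round(4),F.mean(0))
```

```text
green (np.float64(197.13235294117646), np.float64(209.39705882352942), np.int64(9)) (np.float64(270.3816254416961), np.float64(232.19081272084804), np.int64(12)) (array([0.46712372, 0.19874378, 0.09859111]), np.float64(0.0005428364427568161)) [0.46685196 0.1985398  0.1       ]
[[144 145 145 145 145 144 143 143 134 128 140 148 147 145 148 148 149 151
  154]
 [145 145 144 143 144 142 143 140 134 129 141 149 145 145 150 148 150 149
  152]
 [143 144 144 144 144 144 145 143 136 129 138 147 148 149 153 149 152 152
  153]
 [148 145 142 146 145 146 143 143 136 127 134 149 151 147 153 152 146 152
  152]
 [148 144 144 144 146 144 144 143 137 129 132 150 148 149 151 152 150 151
  154]
 [151 146 145 144 144 146 143 142 139 130 131 147 150 146 150 153 150 152
  151]
 [145 144 145 145 145 145 143 143 140 134 127 143 144 144 148 152 153 151
  151]
 [144 144 145 146 145 143 144 146 143 134 130 134 139 140 148 150 150 149
  153]
 [146 148 145 146 146 144 141 144 144 136 129 128 134 141 147 148 152 151
  149]
 [145 143 145 143 146 146 144 143 145 139 131 128 134 137 145 147 148 148
  150]
 [145 147 14
[... 443 characters left out ...]
146 143 146 144 144 141
  143]]
lamp2 [0.17019305 0.47763608 0.46020087]
lamp2 [0.20285659 0.61157164 0.42909946]
lamp2 [0.21459105 0.67709058 0.40583541]
grip c 267.57944841103176 141.79966400671987
butt L 263.09953800923984 129.89990200195996
butt R 270.79938401231976 129.89990200195996
blk L 258.4796304073918 151.59946801063978
blk R 274.99930001399974 151.59946801063978
butt [ 0.52588905 -0.22876094  0.174     ]
butt [ 0.52878321 -0.24715447  0.174     ]
butt [ 0.50592721 -0.24939611  0.174     ]
butt [ 0.50059105 -0.23104782  0.174     ]
foot [[ 0.5387 -0.1929  0.01  ]
 [ 0.5674 -0.2566  0.01  ]
 [ 0.491  -0.2886  0.01  ]
 [ 0.4648 -0.2227  0.01  ]] [ 0.5154995  -0.24019715  0.01      ]
```

Stone at about (0.467,0.199,0.10), dish centre (0.480,0.204), dock (0.5155,−0.240) at yaw of about 22.5°. The lean points inward, roughly along the robot's own radius. The lamp arm runs from (0.27,0.09,0.08) over its elbow (0.14,0.28,0.54) to (0.21,0.68,0.41), so I'll back away from it, rise, and pass over.

Call:
send_rows(series=[{"dx":1,"dz":-0.3},{"dx":1,"dz":-0.5},{"dx":1,"dz":-0.8},{"dx":0.6,"dz":-1},{"dz":-1}], fingers=1, squeeze=60)

```text
$.series[0]: bad value
```

Call:
send_rows(series=[{"dz":-1},{"dz":-1},{"dz":-1},{"dz":-1},{"dz":-1}])

```text
$.series[0]: bad value
```

Run:
```python
from h import *
o=ctrl.get_obs();print(o["t"],o["joint_positions"],o["ee_pos"],R.from_quat(o["ee_rot"]).as_matrix().round(3),o["force"])
t=cv2.imread("pics/rt.png");s=cv2.imread("pics/rs.png")
v=t[188:204,334:354].max(2);print(v)
for th in(150,170):
  m=(v>th)&(t[188:204,334:354].min(2)>th-25);p=np.argwhere(m)[:,::-1].astype(np.float32);print(th,len(p),cv2.minAreaRect(p),p.mean(0)+[334,188])
im=np.hstack([cv2.resize(t[176:218,312:368],(400,600//2)),cv2.resize(s[120:162,240:296],(400,300))])
```

```text
0.2 [ 1.26149540e+00  3.07304527e-01  1.50718300e+00 -3.33161111e-05
  1.32835809e+00 -7.34882320e-02] [0.13424252 0.55868681 0.23071982] [[-0.972  0.234 -0.   ]
 [ 0.234  0.972 -0.001]
 [ 0.    -0.001 -1.   ]] [ 0.17061058 -0.03239502 -0.25924093]
[[ 82  73  61  58  54  49  57  86 120 140 148 149 149 151 152 152 152 150
  153 151]
 [ 63  53  40  39  31  28  44  69 106 135 147 144 149 149 150 150 150 150
  151 151]
 [ 42  29  29  27  28  31  33  55  93 128 138 144 146 149 149 149 148 153
  150 152]
 [ 30  37  32  37  32  38  48  69  94 121 138 142 146 146 149 150 150 151
  152 152]
 [ 35  43  45  50  54  63  85 108 128 148 160 160 151 148 150 152 152 155
  152 153]
 [ 51  57  66  69  72  81 111 144 165 176 177 173 159 151 148 152 151 154
  155 157]
 [ 72  75  72  73  71  88 117 154 173 184 184 182 167 152 147 151 152 152
  154 154]
 [ 75  75  66  57  64  78 109 143 171 183 185 184 172 157 146 149 152 150
  151 155]
 [ 74  76  63  48  48  63  92 131 164 182 184 182 177 157 147 147 148 151
  154 155]
 [ 70  76  71  52  46  55  82 116 153 175 182 185 175 163 148 148 148 153
  152 151]
 [ 62  77  75  60  46  56  73 100 137 166 177 173 171 160 151 146 152 154
  149 150]
 [ 56  72  79  71  58  52  66  83 118 147 153 147 146 150 150 149 152 149
  150 153]
 [ 42  59  70  65  53  51  56  69  90 110 103 104 120 140 151 155 150 155
  150 152]
 [ 36  45  50  49  42  41  40  52  59  63  56  64 105 135 152 152 153 151
  152 153]
 [ 32  38  36  34  33  37  32  37  37  41  43  60 100 132 152 152 154 153
  152 150]
 [ 37  29  30  26  32  31  43  42  55  59  62  76 103 133 151 152 155 156
  154 150]]
150 102 ((13.0, 7.5), (15.0, 12.0), 90.0) [348.35294151 195.58823538]
170 23 ((10.0, 7.5), (5.0, 4.0), 90.0) [344.21739101 195.47826099]
```

The left edge of the butt slopes by about 20°, which agrees with the foot yaw. The moves were refused, perhaps because every key is required, so I'll retry with full rows.

Call:
send_rows(series=[{"dx":1,"dy":0,"dz":-0.3,"rx":0,"ry":0,"rz":0},{"dx":1,"dy":0,"dz":-0.5,"rx":0,"ry":0,"rz":0},{"dx":1,"dy":0,"dz":-0.8,"rx":0,"ry":0,"rz":0},{"dx":0.6,"dy":0,"dz":-1,"rx":0,"ry":0,"rz":0},{"dx":0,"dy":0,"dz":-1,"rx":0,"ry":0,"rz":0}], fingers=1, squeeze=60)

```text
t: 0.82
ee_pos: [0.0455, 0.5801, 0.3216]
ee_rot: [0.117, 0.993, -0.0, -0.0]
force: [0.9, -0.1, -0.4]
grip_width: -0.0003
gripper_force: 0.0
```

Call:
send_rows(series=[{"dx":0,"dy":0,"dz":-1,"rx":0,"ry":0,"rz":0},{"dx":0,"dy":0,"dz":-1,"rx":0,"ry":0,"rz":0},{"dx":0,"dy":0,"dz":-1,"rx":0,"ry":0,"rz":0},{"dx":0,"dy":0,"dz":-1,"rx":0,"ry":0,"rz":0},{"dx":0,"dy":0,"dz":-1,"rx":0,"ry":0,"rz":0}])

```text
t: 1.45
ee_pos: [0.0468, 0.5799, 0.4468]
ee_rot: [0.118, 0.993, -0.0, -0.0]
force: [-0.1, -0.2, 0.3]
grip_width: 0.0
gripper_force: 0.0
```

Call:
send_rows(series=[{"dx":0,"dy":0,"dz":-1,"rx":0,"ry":0,"rz":0},{"dx":0,"dy":0,"dz":-1,"rx":0,"ry":0,"rz":0},{"dx":0,"dy":0,"dz":-1,"rx":0,"ry":0,"rz":0},{"dx":0,"dy":0,"dz":-1,"rx":0,"ry":0,"rz":0},{"dx":0,"dy":0,"dz":-1,"rx":0,"ry":0,"rz":0}])

```text
t: 2.08
ee_pos: [0.0468, 0.58, 0.5719]
ee_rot: [0.118, 0.993, -0.0, -0.0]
force: [0.3, 0.9, 0.4]
grip_width: 0.0002
gripper_force: 0.0
```

Call:
send_rows(series=[{"dx":0,"dy":0,"dz":-1,"rx":0,"ry":0,"rz":0},{"dx":0,"dy":0,"dz":-1,"rx":0,"ry":0,"rz":0},{"dx":0,"dy":0,"dz":-1,"rx":0,"ry":0,"rz":0},{"dx":0,"dy":0,"dz":-0.7,"rx":0,"ry":0,"rz":0},{"dx":0,"dy":0,"dz":0,"rx":0,"ry":0,"rz":0}])

```text
t: 2.7
ee_pos: [0.0469, 0.5805, 0.6646]
ee_rot: [0.118, 0.993, 0.001, 0.0]
force: [-0.2, 0.1, -0.5]
grip_width: 0.0
gripper_force: 0.0
```

Run:
```python
from h import *
o=ctrl.get_obs();print(o["t"],o["joint_positions"],o["ee_pos"])
cv2.imwrite("pics/m2.png",np.vstack([ctrl.get_image("side"),ctrl.get_image("top")])[:, :][::1][:768:1] if 0 else np.hstack([cv2.resize(ctrl.get_image(n),(400,300)) for n in("side","top")]))
```

```text
2.7 [1.41762969e+00 3.46222764e-01 3.89672235e-01 3.64426195e-05
 2.40317829e+00 8.26653533e-02] [0.04691336 0.58054758 0.6646346 ]
```

View pics/m2.png

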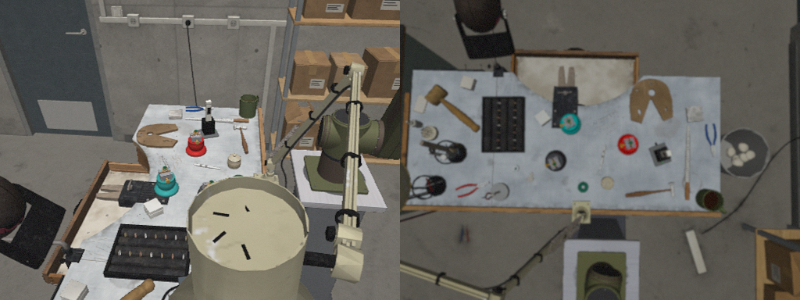

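The side and top views show the arm clear of the lamp and high, with nothing disturbed on the bench. Now the swing over the lamp to above the vise.

Call:
send_rows(series=[{"dx":-0.965,"dy":-0.57,"dz":0,"rx":0,"ry":0,"rz":0},{"dx":-0.965,"dy":-0.57,"dz":0,"rx":0,"ry":0,"rz":0},{"dx":-0.965,"dy":-0.57,"dz":0,"rx":0,"ry":0,"rz":0},{"dx":-0.965,"dy":-0.57,"dz":0,"rx":0,"ry":0,"rz":0},{"dx":-0.965,"dy":-0.57,"dz":0,"rx":0,"ry":0,"rz":0}])

```text
t: 3.42
ee_pos: [0.1479, 0.4816, 0.6626]
ee_rot: [0.118, 0.993, -0.001, -0.0]
force: [0.7, 0.4, -0.2]
grip_width: 0.0
gripper_force: 0.0
```

Call:
send_rows(series=[{"dx":-0.965,"dy":-0.57,"dz":0,"rx":0,"ry":0,"rz":0},{"dx":-0.965,"dy":-0.57,"dz":0,"rx":0,"ry":0,"rz":0},{"dx":-0.965,"dy":-0.57,"dz":0,"rx":0,"ry":0,"rz":0},{"dx":-0.965,"dy":-0.57,"dz":0,"rx":0,"ry":0,"rz":0},{"dx":-0.965,"dy":-0.57,"dz":0,"rx":0,"ry":0,"rz":0}])

```text
t: 4.05
ee_pos: [0.2484, 0.3842, 0.6626]
ee_rot: [0.118, 0.993, -0.001, -0.001]
force: [0.2, 0.3, 0.7]
grip_width: -0.0001
gripper_force: 0.0
```

Call:
send_rows(series=[{"dx":-0.965,"dy":-0.57,"dz":0,"rx":0,"ry":0,"rz":0},{"dx":-0.965,"dy":-0.57,"dz":0,"rx":0,"ry":0,"rz":0},{"dx":-0.965,"dy":-0.57,"dz":0,"rx":0,"ry":0,"rz":0},{"dx":-0.965,"dy":-0.57,"dz":0,"rx":0,"ry":0,"rz":0},{"dx":-0.965,"dy":-0.57,"dz":0,"rx":0,"ry":0,"rz":0}])

```text
t: 4.68
ee_pos: [0.349, 0.2868, 0.6626]
ee_rot: [0.118, 0.993, -0.001, -0.001]
force: [-0.3, -0.5, -0.4]
grip_width: 0.0001
gripper_force: 0.0
```

Call:
send_rows(series=[{"dx":-0.965,"dy":-0.57,"dz":0,"rx":0,"ry":0,"rz":0},{"dx":-0.965,"dy":-0.57,"dz":0,"rx":0,"ry":0,"rz":0},{"dx":-0.965,"dy":-0.57,"dz":0,"rx":0,"ry":0,"rz":0},{"dx":-0.965,"dy":-0.57,"dz":0,"rx":0,"ry":0,"rz":0},{"dx":-0.965,"dy":-0.57,"dz":0,"rx":0,"ry":0,"rz":0}])

```text
t: 5.3
ee_pos: [0.4497, 0.1895, 0.6626]
ee_rot: [0.118, 0.993, -0.0, -0.001]
force: [-0.2, 0.4, 0.3]
grip_width: -0.0001
gripper_force: 0.0
```

Call:
send_rows(series=[{"dx":0,"dy":0,"dz":1,"rx":0,"ry":0,"rz":0.45},{"dx":0,"dy":0,"dz":1,"rx":0,"ry":0,"rz":0.45},{"dx":0,"dy":0,"dz":1,"rx":0,"ry":0,"rz":0.45},{"dx":0,"dy":0,"dz":1,"rx":0,"ry":0,"rz":0.45},{"dx":0,"dy":0,"dz":1,"rx":0,"ry":0,"rz":0.45}])

```text
t: 5.92
ee_pos: [0.4485, 0.19, 0.5365]
ee_rot: [0.273, 0.962, -0.001, -0.001]
force: [0.6, -0.2, 0.4]
grip_width: 0.0001
gripper_force: 0.0
```

Call:
send_rows(series=[{"dx":0,"dy":0,"dz":1,"rx":0,"ry":0,"rz":0.45},{"dx":0,"dy":0,"dz":1,"rx":0,"ry":0,"rz":0.45},{"dx":0,"dy":0,"dz":1,"rx":0,"ry":0,"rz":0.45},{"dx":0,"dy":0,"dz":1,"rx":0,"ry":0,"rz":0.45},{"dx":0,"dy":0,"dz":1,"rx":0,"ry":0,"rz":0.45}])

```text
t: 6.55
ee_pos: [0.4481, 0.1899, 0.4116]
ee_rot: [0.42, 0.908, -0.001, -0.001]
force: [-0.3, -0.5, -0.4]
grip_width: 0.0003
gripper_force: 0.0
```

Call:
send_rows(series=[{"dx":0,"dy":0,"dz":1,"rx":0,"ry":0,"rz":0.45},{"dx":0,"dy":0,"dz":1,"rx":0,"ry":0,"rz":0.45},{"dx":0,"dy":0,"dz":1,"rx":0,"ry":0,"rz":0.45},{"dx":0,"dy":0,"dz":1,"rx":0,"ry":0,"rz":0.45},{"dx":0,"dy":0,"dz":1,"rx":0,"ry":0,"rz":0.45}])

```text
t: 7.18
ee_pos: [0.4478, 0.1897, 0.2868]
ee_rot: [0.556, 0.831, -0.001, -0.001]
force: [-0.1, -0.0, 0.3]
grip_width: 0.0
gripper_force: 0.0
```

```bash
cat >> h.py <<'E'
def obs():
    o=ctrl.get_obs(); return o, np.array(o["ee_pos"]), R.from_quat(o["ee_rot"]).as_matrix()
def pose(axis,ydir):   # tool z = -axis, tool y close to ydir
    z=-np.array(axis); y=np.array(ydir)-z*np.dot(ydir,z); y/=np.linalg.norm(y); return np.c_[np.cross(y,z),y,z]
def delta(p,M):   # from the current pose, in units (shift in the current tool axes; turn)
    o,q,N=obs(); print("t",o["t"],"pos",q.round(4),"force",np.array(o["force"]).round(1),"shift",(N.T@(np.array(p)-q)/.025).round(2),"turn",(np.degrees(R.from_matrix(N.T@M).as_rotvec())/8).round(2))
def ax(lean,az): return np.array([np.sin(lean)*np.cos(az),np.sin(lean)*np.sin(az),np.cos(lean)])
E
python3 - <<'E'
from h import *
a=ax(.235,np.radians(202)); S=np.array([.4667,.1986,.1015])
delta(S+.03*a,pose(a,[np.cos(np.radians(22)),np.sin(np.radians(22)),0]))
print(ctrl.get_obs()["joint_positions"])
E
```

```text
t 7.175 pos [0.4478 0.1897 0.2868] force [-0.1 -0.   0.3] shift [0.04 0.57 6.24] turn [-1.7  -0.01  0.05]
[ 3.13922383e-01  1.41934743e-01  1.58904136e+00 -3.77487599e-05
  1.41274789e+00 -7.65344023e-02]
```

Call:
send_rows(series=[{"dx":0.04,"dy":0.5,"dz":1,"rx":0,"ry":0,"rz":0},{"dx":0,"dy":0,"dz":1,"rx":0,"ry":0,"rz":0},{"dx":0,"dy":0,"dz":1,"rx":0,"ry":0,"rz":0},{"dx":0,"dy":0,"dz":1,"rx":-0.85,"ry":0,"rz":0},{"dx":0,"dy":0,"dz":0,"rx":-0.85,"ry":0,"rz":0}])

```text
t: 7.8
ee_pos: [0.4576, 0.1951, 0.1854]
ee_rot: [0.552, 0.826, 0.097, 0.065]
force: [-0.9, -0.4, 0.4]
grip_width: -0.0002
gripper_force: 0.0
```

Run:
```python
from h import *
a=ax(.235,np.radians(202)); S=np.array([.4667,.1986,.1015])
delta(S+.01*a,pose(a,[np.cos(np.radians(22)),np.sin(np.radians(22)),0]))
t=ctrl.get_image("top");s=ctrl.get_image("side");o,p,M=obs()
print(proj("top",p),proj("side",p),proj("top",S),proj("side",S))
cr=lambda im,c:cv2.resize(im[int(c[1])-21:int(c[1])+21,int(c[0])-28:int(c[0])+28],(400,300),interpolation=cv2.INTER_CUBIC)
cv2.imwrite("pics/m3.png",np.hstack([cr(t,(200,205)),cr(s,(270,222))]))
```

```text
t 7.8 pos [0.4576 0.1951 0.1854] force [-0.9 -0.4  0.4] shift [-0.01 -0.4   2.96] turn [-0.01 -0.02  0.06]
[194.62389821 213.70807141] [276.16487671 205.68228505] [197.04692619 209.44399068] [270.66245547 231.35235849]
```

View pics/m3.png

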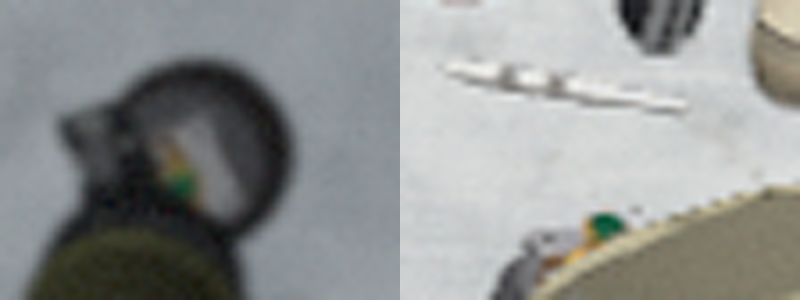

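The side view shows the closed fingertips at about (278,208), just above the green stone at (270.5,232). I'll line up and press along the axis.

Call:
send_rows(series=[{"dx":0,"dy":-0.4,"dz":0.8,"rx":0,"ry":0,"rz":0.06},{"dx":0,"dy":0,"dz":0.9,"rx":0,"ry":0,"rz":0},{"dx":0,"dy":0,"dz":0.8,"rx":0,"ry":0,"rz":0},{"dx":0,"dy":0,"dz":0.4,"rx":0,"ry":0,"rz":0},{"dx":0,"dy":0,"dz":0.1,"rx":0,"ry":0,"rz":0}])

```text
t: 8.52
ee_pos: [0.4681, 0.1991, 0.1131]
ee_rot: [0.555, 0.823, 0.098, 0.065]
force: [0.2, 0.0, 0.5]
grip_width: -0.0001
gripper_force: 0.0
```

Call:
send_rows(series=[{"dx":0,"dy":0,"dz":0.1,"rx":0,"ry":0,"rz":0},{"dx":0,"dy":0,"dz":0.1,"rx":0,"ry":0,"rz":0}])

```text
t: 8.78
ee_pos: [0.4694, 0.1996, 0.1092]
ee_rot: [0.555, 0.823, 0.099, 0.066]
force: [0.5, 0.1, -0.5]
grip_width: -0.0003
gripper_force: 0.0
```

Call:
send_rows(series=[{"dx":0,"dy":-0.1,"dz":0.1,"rx":0,"ry":0,"rz":0},{"dx":0,"dy":0,"dz":0.1,"rx":0,"ry":0,"rz":0}])

```text
t: 9.02
ee_pos: [0.4674, 0.1989, 0.1032]
ee_rot: [0.555, 0.823, 0.099, 0.065]
force: [-0.5, -0.4, 0.3]
grip_width: 0.0001
gripper_force: 0.0
```

Call:
send_rows(series=[{"dx":0,"dy":0,"dz":0.1,"rx":0,"ry":0,"rz":0},{"dx":0,"dy":0,"dz":0.06,"rx":0,"ry":0,"rz":0}])

```text
t: 9.28
ee_pos: [0.4685, 0.1993, 0.0998]
ee_rot: [0.555, 0.823, 0.099, 0.065]
force: [-4.0, -1.5, 8.8]
grip_width: -0.0
gripper_force: 4.5
```

Call:
send_rows(series=[{"dx":0,"dy":0,"dz":0.06,"rx":0,"ry":0,"rz":0},{"dx":0,"dy":0,"dz":0.06,"rx":0,"ry":0,"rz":0}])

```text
t: 9.52
ee_pos: [0.4692, 0.1996, 0.097]
ee_rot: [0.555, 0.823, 0.099, 0.066]
force: [-2.7, -1.6, 7.1]
grip_width: -0.0001
gripper_force: 4.5
```

Call:
send_rows(series=[{"dx":0,"dy":0,"dz":0.06,"rx":0,"ry":0,"rz":0},{"dx":0,"dy":0,"dz":0.06,"rx":0,"ry":0,"rz":0}])

```text
t: 9.78
ee_pos: [0.4698, 0.1998, 0.0949]
ee_rot: [0.555, 0.823, 0.099, 0.066]
force: [-11.5, -4.8, 30.3]
grip_width: 0.0004
gripper_force: 15.9
```

Call:
send_rows(series=[{"dx":0,"dy":0,"dz":0.05,"rx":0,"ry":0,"rz":0},{"dx":0,"dy":0,"dz":0.03,"rx":0,"ry":0,"rz":0}])

```text
t: 10.02
ee_pos: [0.4699, 0.1999, 0.0947]
ee_rot: [0.555, 0.823, 0.099, 0.066]
force: [-16.8, -6.8, 42.0]
grip_width: -0.0001
gripper_force: 22.7
```

The force has risen to 46 N with no further motion, so the ring is home on its stop. I'll back off, level the tool, and rise.

Call:
send_rows(series=[{"dx":0,"dy":0,"dz":-0.5,"rx":0,"ry":0,"rz":0},{"dx":0,"dy":0,"dz":-1,"rx":0,"ry":0,"rz":0},{"dx":0,"dy":0,"dz":-1,"rx":0,"ry":0,"rz":0},{"dx":0,"dy":0,"dz":-1,"rx":0.84,"ry":0,"rz":0},{"dx":0,"dy":0,"dz":-1,"rx":0.84,"ry":0,"rz":0}])

```text
t: 10.65
ee_pos: [0.4478, 0.1907, 0.2027]
ee_rot: [0.559, 0.829, 0.0, -0.001]
force: [0.0, -0.5, -0.6]
grip_width: -0.0002
gripper_force: 0.0
```

Call:
send_rows(series=[{"dx":0,"dy":0,"dz":-1,"rx":0,"ry":0,"rz":1},{"dx":0,"dy":0,"dz":-1,"rx":0,"ry":0,"rz":1},{"dx":0,"dy":0,"dz":-1,"rx":0,"ry":0,"rz":1},{"dx":0,"dy":0,"dz":0,"rx":0,"ry":0,"rz":1},{"dx":0,"dy":0,"dz":0,"rx":0,"ry":0,"rz":1}], fingers=-0.2)

```text
t: 11.28
ee_pos: [0.4487, 0.1909, 0.2768]
ee_rot: [0.81, 0.586, 0.002, -0.0]
force: [-1.4, -0.6, -0.9]
grip_width: 0.0513
gripper_force: 0.0
```

Run:
```python
from h import *
o,p,M=obs();print(M.round(3),o["joint_positions"],o["grip_width"])
delta([.5155,-.24,p[2]],pose([0,0,1],[np.cos(np.radians(-67.3)),np.sin(np.radians(-67.3)),0]))
```

```text
[[ 0.313  0.95   0.003]
 [ 0.95  -0.313  0.003]
 [ 0.004  0.002 -1.   ]] [0.31392724 0.14731679 1.60776059 0.00219028 1.38293577 0.63186478] 0.05125069587618999
t 11.275 pos [0.4487 0.1909 0.2768] force [-1.4 -0.6 -0.9] shift [-15.53   7.93  -0.05] turn [-0.   -0.03  6.13]
```

Call:
send_rows(series=[{"dx":-0.97,"dy":0.5,"dz":0,"rx":0,"ry":0,"rz":0},{"dx":-0.97,"dy":0.5,"dz":0,"rx":0,"ry":0,"rz":0},{"dx":-0.97,"dy":0.5,"dz":0,"rx":0,"ry":0,"rz":0},{"dx":-0.97,"dy":0.5,"dz":0,"rx":0,"ry":0,"rz":0},{"dx":-0.97,"dy":0.5,"dz":0,"rx":0,"ry":0,"rz":0}])

```text
t: 11.9
ee_pos: [0.4706, 0.0554, 0.2759]
ee_rot: [0.809, 0.588, 0.002, -0.001]
force: [1.3, 0.4, 0.7]
grip_width: 0.0514
gripper_force: 0.0
```

Call:
send_rows(series=[{"dx":-0.97,"dy":0.5,"dz":0,"rx":0,"ry":0,"rz":0},{"dx":-0.97,"dy":0.5,"dz":0,"rx":0,"ry":0,"rz":0},{"dx":-0.97,"dy":0.5,"dz":0,"rx":0,"ry":0,"rz":0},{"dx":-0.97,"dy":0.5,"dz":0,"rx":0,"ry":0,"rz":0},{"dx":-0.97,"dy":0.5,"dz":0,"rx":0,"ry":0,"rz":0}])

```text
t: 12.52
ee_pos: [0.4926, -0.0793, 0.2756]
ee_rot: [0.809, 0.588, 0.002, -0.001]
force: [-0.4, -0.8, -0.5]
grip_width: 0.0516
gripper_force: 0.0
```

Call:
send_rows(series=[{"dx":-0.97,"dy":0.5,"dz":0,"rx":0,"ry":0,"rz":0},{"dx":-0.97,"dy":0.5,"dz":0,"rx":0,"ry":0,"rz":0},{"dx":-0.97,"dy":0.5,"dz":0,"rx":0,"ry":0,"rz":0},{"dx":-0.97,"dy":0.5,"dz":0,"rx":0,"ry":0,"rz":0},{"dx":-0.97,"dy":0.5,"dz":0,"rx":0,"ry":0,"rz":0}])

```text
t: 13.15
ee_pos: [0.5147, -0.2139, 0.2751]
ee_rot: [0.809, 0.588, 0.002, -0.001]
force: [0.5, 0.2, -0.4]
grip_width: 0.0514
gripper_force: 0.0
```

Call:
send_rows(series=[{"dx":-0.97,"dy":0.45,"dz":0,"rx":0,"ry":0,"rz":1},{"dx":0,"dy":0,"dz":0,"rx":0,"ry":0,"rz":1},{"dx":0,"dy":0,"dz":0.4,"rx":0,"ry":0,"rz":1},{"dx":0,"dy":0,"dz":0.4,"rx":0,"ry":0,"rz":1},{"dx":0,"dy":0,"dz":0.4,"rx":0,"ry":0,"rz":1}])

```text
t: 13.78
ee_pos: [0.5178, -0.2395, 0.2447]
ee_rot: [0.962, 0.274, 0.001, -0.001]
force: [-0.0, 0.5, -0.5]
grip_width: 0.0511
gripper_force: 0.0
```

Run:
```python
from h import *
o,p,M=obs();print(o["joint_positions"],o["grip_width"])
delta([.5155,-.24,.2],pose([0,0,1],[np.cos(np.radians(-67.3)),np.sin(np.radians(-67.3)),0]))
t=ctrl.get_image("top");s=ctrl.get_image("side");cv2.imwrite("pics/rt2.png",t);cv2.imwrite("pics/rs2.png",s)
cr=lambda im,c:cv2.resize(im[int(c[1])-21:int(c[1])+21,int(c[0])-28:int(c[0])+28],(400,300),interpolation=cv2.INTER_CUBIC)
print("tcp px",proj("top",p),proj("side",p))
cv2.imwrite("pics/m4.png",np.vstack([np.hstack([cr(t,(200,206)),cr(s,(270,226))]),np.hstack([cr(t,(343,196)),cr(s,(268,132))])]))
```

```text
[-0.5095295   0.29065552  1.49539876  0.00353846  1.35569086  0.50635231] 0.0511410605820931
t 13.775 pos [ 0.5178 -0.2395  0.2447] force [-0.   0.5 -0.5] shift [-0.09 -0.03  1.79] turn [-0.01 -0.02  1.13]
tcp px [350.50227475 194.35610998] [266.58240274 109.06331668]
```

View pics/m4.png

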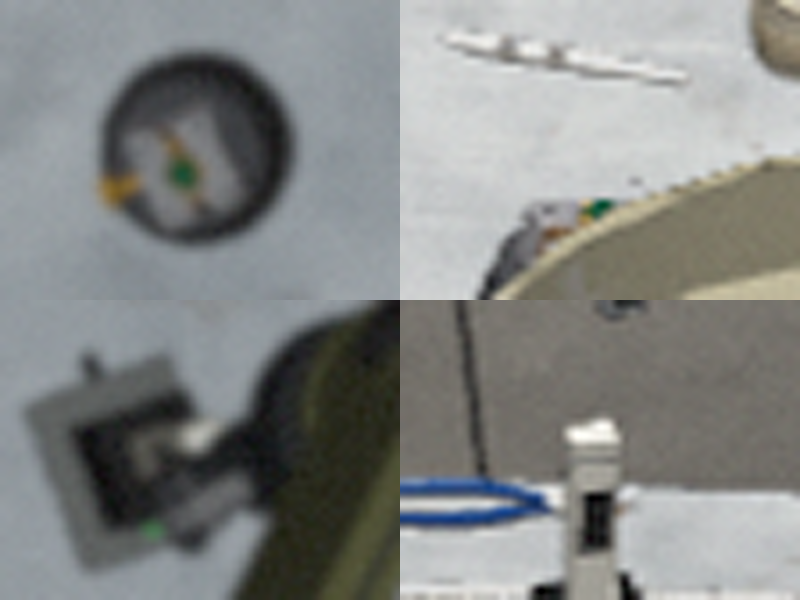

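The ring has sunk: the stone now sits low, at (197.6,209.3) top and (269.9,234.3) side. The tester stands upright in the dock, butt at about (344,195.5) top, grip centre about (267.6,141.8) side. Next: refine the pen and stone positions.

Run:
```python
from h import *
for nm in("","2"):
    t=cv2.imread(f"pics/rt{nm}.png");s=cv2.imread(f"pics/rs{nm}.png")
    def cen(im,x,y,w,h,th):
        c=im[y:y+h,x:x+w].astype(float);m=c[...,1]-np.maximum(c[...,0],c[...,2]);m[m<th]=0;v,u=np.mgrid[y:y+h,x:x+w];return (u*m).sum()/m.sum(),(v*m).sum()/m.sum()
    a=cen(t,190,203,16,14,12);b=cen(s,262,225,18,18,12);P=tri(a,b);print("stone",a,b,P[0].round(4),P[1])
    d=(cv2.cvtColor(t,cv2.COLOR_BGR2GRAY)<105).astype(np.uint8)[185:225,180:220]
    c=max(cv2.findContours(d,cv2.RETR_EXTERNAL,cv2.CHAIN_APPROX_NONE)[0],key=cv2.contourArea);h=cv2.convexHull(c);e=cv2.fitEllipse(h);print("dish",e,plane("top",e[0][0]+180,e[0][1]+185,.012))
for D in((.5155,-.24),):
    y=np.array([-.386,.922,0])
    p=np.array([*D,0]);print("grip side",proj("side",p+.00925*y+[0,0,.128]),"obs 267.6 141.8; butt top",proj("top",p+[0,0,.174]),"obs 343.7 195.7; foot",proj("top",p+[0,0,.01]))
```

```text
stone (np.float64(197.13235294117646), np.float64(209.39705882352942)) (np.float64(270.3816254416961), np.float64(232.19081272084804)) [0.4671 0.1987 0.0986] 0.0005428364427568161
dish ((19.114103317260742, 20.366634368896484), (27.279752731323242, 27.505704879760742), 38.443931579589844) [0.48041267 0.20407433 0.012     ]
stone (np.float64(197.07239819004525), np.float64(208.95927601809956)) (np.float64(269.3452380952381), np.float64(233.74404761904762)) [0.4691 0.1997 0.0937] 0.0018094240178335393
dish ((19.11058235168457, 20.381532669067383), (26.774188995361328, 27.319093704223633), 29.56517219543457) [0.48036301 0.20408444 0.012     ]
grip side [267.80148366 141.30368484] obs 267.6 141.8; butt top [344.51150902 196.16497792] obs 343.7 195.7; foot [332.7643419  197.99056804]
```

Call:
send_rows(series=[{"dx":0,"dy":0,"dz":0.4,"rx":0,"ry":0,"rz":1},{"dx":-0.06,"dy":-0.05,"dz":0.6,"rx":0,"ry":0,"rz":0.13},{"dx":0,"dy":0,"dz":1,"rx":0,"ry":0,"rz":0},{"dx":0,"dy":0,"dz":0.9,"rx":0,"ry":0,"rz":0},{"dx":0,"dy":0,"dz":0.6,"rx":0,"ry":0,"rz":0}])

```text
t: 14.5
ee_pos: [0.5154, -0.2383, 0.1564]
ee_rot: [0.98, 0.201, 0.0, -0.002]
force: [0.0, -0.1, -0.0]
grip_width: 0.0514
gripper_force: 0.0
```

Run:
```python
from h import *
delta([.516,-.239,.11],pose([0,0,1],[np.cos(np.radians(-67.3)),np.sin(np.radians(-67.3)),0]))
```

```text
t 14.5 pos [ 0.5154 -0.2383  0.1564] force [ 0.  -0.1 -0. ] shift [0.01 0.04 1.85] turn [-0.02 -0.01  0.06]
```

Aligned; down to grip height, then close.

Call:
send_rows(series=[{"dx":0,"dy":0,"dz":0.8,"rx":0,"ry":0,"rz":0.06},{"dx":0,"dy":0.03,"dz":0.7,"rx":0,"ry":0,"rz":0},{"dx":0,"dy":0,"dz":0.3,"rx":0,"ry":0,"rz":0}])

```text
t: 14.88
ee_pos: [0.516, -0.239, 0.1118]
ee_rot: [0.981, 0.196, 0.001, -0.002]
force: [-0.4, 0.2, -0.3]
grip_width: 0.0517
gripper_force: 0.0
```

Call:
send_rows(series=[{"dx":0,"dy":0,"dz":0,"rx":0,"ry":0,"rz":0},{"dx":0,"dy":0,"dz":0,"rx":0,"ry":0,"rz":0},{"dx":0,"dy":0,"dz":0,"rx":0,"ry":0,"rz":0},{"dx":0,"dy":0,"dz":0,"rx":0,"ry":0,"rz":0},{"dx":0,"dy":0,"dz":0,"rx":0,"ry":0,"rz":0}], fingers=1, squeeze=40)

```text
t: 15.5
ee_pos: [0.5169, -0.2395, 0.1135]
ee_rot: [0.981, 0.195, 0.002, -0.001]
force: [-0.0, 0.9, 2.7]
grip_width: 0.0181
gripper_force: 40.9
```

Run:
```python
from h import *
o,p,M=obs();print(M.round(3),o["force"],o["moment"],o["gripper_force"],o["grip_width"])
delta([.516,-.239,.11],pose([0,0,1],[np.cos(np.radians(-67.3)),np.sin(np.radians(-67.3)),0]))
```

```text
[[ 0.924  0.383  0.003]
 [ 0.383 -0.924  0.002]
 [ 0.004 -0.001 -1.   ]] [-0.04283836  0.88395734  2.67099736] [0.02986205 0.03559385 0.01316553] 40.85366249084473 0.018073418641828123
t 15.5 pos [ 0.5169 -0.2395  0.1135] force [-0.   0.9  2.7] shift [-0.03 -0.03  0.14] turn [-0.01 -0.03 -0.02]
```

Gripped at 18.1 mm. Lifting straight up.

Call:
send_rows(series=[{"dx":0,"dy":0,"dz":-0.5,"rx":0,"ry":0,"rz":0},{"dx":0,"dy":0,"dz":-0.9,"rx":0,"ry":0,"rz":0},{"dx":0,"dy":0,"dz":-1,"rx":0,"ry":0,"rz":0},{"dx":0,"dy":0,"dz":-1,"rx":0,"ry":0,"rz":0},{"dx":0,"dy":0,"dz":-1,"rx":0,"ry":0,"rz":0}])

```text
t: 16.12
ee_pos: [0.5159, -0.2393, 0.2242]
ee_rot: [0.981, 0.195, 0.001, -0.001]
force: [-0.4, -1.4, -1.2]
grip_width: 0.018
gripper_force: 40.6
```

Call:
send_rows(series=[{"dx":0,"dy":0,"dz":-1,"rx":0,"ry":0,"rz":0},{"dx":0,"dy":0,"dz":-1,"rx":0,"ry":0,"rz":0},{"dx":0,"dy":0,"dz":-0.4,"rx":0,"ry":0,"rz":0},{"dx":0,"dy":0,"dz":0,"rx":0,"ry":0,"rz":0}])

```text
t: 16.62
ee_pos: [0.5163, -0.2398, 0.2835]
ee_rot: [0.981, 0.195, 0.002, -0.001]
force: [-0.2, 0.5, -1.7]
grip_width: 0.018
gripper_force: 40.7
```

Run:
```python
from h import *
o,p,M=obs();print(o["joint_positions"],o["gripper_force"],o["grip_width"])
a=ax(.225,np.radians(202)); S=np.array([.4686,.1995,.0948])
delta(S+(.1015+.06)*a,pose(a,M[:,1]))
s=ctrl.get_image("side");t=ctrl.get_image("top")
e=p+M[:,2]*.1015;print(proj("side",e),proj("side",p-M[:,2]*.06))
c=proj("side",p+M[:,2]*.02);x,y=int(c[0]),int(c[1])
cv2.imwrite("pics/m5.png",cv2.resize(s[max(0,y-45):y+45,x-60:x+60],(800,600),interpolation=cv2.INTER_CUBIC));print(x-60,y-45)
```

```text
[-0.51122145  0.26278352  1.43680894  0.00350875  1.44057374  0.66633316] 40.67184269428253 0.017970705284522444
t 16.625 pos [ 0.5163 -0.2398  0.2835] force [-0.2  0.5 -1.7] shift [  3.52 -16.97   1.28] turn [-0.02  1.59  0.  ]
[266.79081714 126.11800468] [267.38405995  80.23496909]
207 58
```

View pics/m5.png

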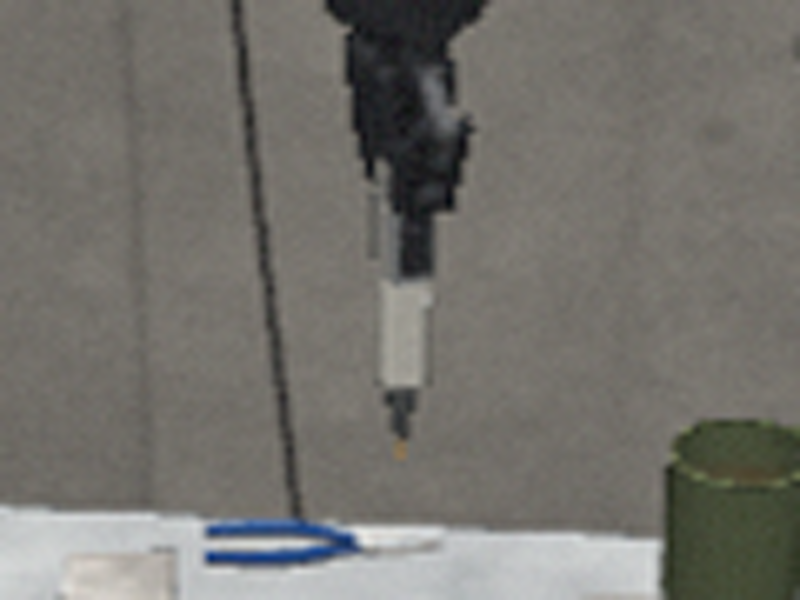

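The side view shows the tester held straight, brass tip at (267.2,126.7) against a predicted (266.8,126.1), so the tool model and camera agree. Carrying it to the vise.

Call:
send_rows(series=[{"dx":0.21,"dy":-1,"dz":0,"rx":0,"ry":0,"rz":0},{"dx":0.21,"dy":-1,"dz":0,"rx":0,"ry":0,"rz":0},{"dx":0.21,"dy":-1,"dz":0,"rx":0,"ry":0,"rz":0},{"dx":0.21,"dy":-1,"dz":0,"rx":0,"ry":0,"rz":0},{"dx":0.21,"dy":-1,"dz":0,"rx":0,"ry":0,"rz":0}])

```text
t: 17.35
ee_pos: [0.4914, -0.1116, 0.2828]
ee_rot: [0.981, 0.196, 0.001, -0.002]
force: [0.1, -0.1, -0.9]
grip_width: 0.0182
gripper_force: 40.6
```

Call:
send_rows(series=[{"dx":0.21,"dy":-1,"dz":0,"rx":0,"ry":0,"rz":0},{"dx":0.21,"dy":-1,"dz":0,"rx":0,"ry":0,"rz":0},{"dx":0.21,"dy":-1,"dz":0,"rx":0,"ry":0,"rz":0},{"dx":0.21,"dy":-1,"dz":0,"rx":0,"ry":0,"rz":0},{"dx":0.21,"dy":-1,"dz":0,"rx":0,"ry":0,"rz":0}])

```text
t: 17.98
ee_pos: [0.4674, 0.0136, 0.2832]
ee_rot: [0.981, 0.196, 0.001, -0.002]
force: [-0.7, 0.2, -1.2]
grip_width: 0.0181
gripper_force: 40.6
```

Call:
send_rows(series=[{"dx":0.21,"dy":-1,"dz":0,"rx":0,"ry":0,"rz":0},{"dx":0.21,"dy":-1,"dz":0,"rx":0,"ry":0,"rz":0},{"dx":0.21,"dy":-1,"dz":0,"rx":0,"ry":0,"rz":0},{"dx":0.21,"dy":-1,"dz":0,"rx":0,"ry":0,"rz":0},{"dx":0.21,"dy":-1,"dz":0,"rx":0,"ry":0,"rz":0}])

```text
t: 18.6
ee_pos: [0.4435, 0.1387, 0.2835]
ee_rot: [0.981, 0.196, 0.001, -0.001]
force: [-0.3, -0.2, -1.7]
grip_width: 0.0181
gripper_force: 40.6
```

Call:
send_rows(series=[{"dx":0.2,"dy":-1,"dz":0,"rx":0,"ry":0,"rz":0},{"dx":0.15,"dy":-0.9,"dz":0,"rx":0,"ry":0,"rz":0},{"dx":0,"dy":0,"dz":0,"rx":0,"ry":0.8,"rz":0},{"dx":0,"dy":0,"dz":0,"rx":0,"ry":0.79,"rz":0},{"dx":0,"dy":0,"dz":0,"rx":0,"ry":0,"rz":0}])

```text
t: 19.23
ee_pos: [0.4311, 0.184, 0.283]
ee_rot: [0.975, 0.194, 0.108, -0.023]
force: [-1.2, -0.9, -1.2]
grip_width: 0.0181
gripper_force: 40.6
```

Run:
```python
from h import *
o,p,M=obs();print(o["joint_positions"],o["gripper_force"],o["grip_width"])
a=ax(.225,np.radians(202)); S=np.array([.4686,.1995,.0948])
delta(S+(.1015+.02)*a,pose(a,M[:,1]))
```

```text
[2.93645063e-01 2.16150174e-04 1.78037861e+00 2.71720452e-02
 1.14085069e+00 1.46202922e+00] 40.57962119579315 0.018056970013279282
t 19.225 pos [0.4311 0.184  0.283 ] force [-1.2 -0.9 -1.2] shift [-0.09  0.    2.84] turn [-0.04  0.02  0.  ]
```

Call:
send_rows(series=[{"dx":-0.09,"dy":0,"dz":0.9,"rx":-0.04,"ry":0,"rz":0},{"dx":0,"dy":0,"dz":1,"rx":0,"ry":0,"rz":0},{"dx":0,"dy":0,"dz":0.9,"rx":0,"ry":0,"rz":0},{"dx":0,"dy":0,"dz":0,"rx":0,"ry":0,"rz":0}])

```text
t: 19.73
ee_pos: [0.4468, 0.1893, 0.2134]
ee_rot: [0.975, 0.194, 0.108, -0.02]
force: [0.5, -0.1, -1.1]
grip_width: 0.0182
gripper_force: 40.5
```

Run:
```python
from h import *
o,p,M=obs()
a=ax(.225,np.radians(202)); S=np.array([.4686,.1995,.0948])
delta(S+.1015*a,pose(a,M[:,1]))
e=p+M[:,2]*.1015;print("tip",e,proj("side",e),"nose",proj("side",p+M[:,2]*.0895),"S",proj("side",S),"top tip",proj("top",e))
s=ctrl.get_image("side");t=ctrl.get_image("top")
print(proj("side",p))
cv2.imwrite("pics/m6.png",np.hstack([cv2.resize(s[190:250,240:300],(400,400),interpolation=cv2.INTER_CUBIC),cv2.resize(t[180:240,170:230],(400,400),interpolation=cv2.INTER_CUBIC)]))
```

```text
t 19.725 pos [0.4468 0.1893 0.2134] force [ 0.5 -0.1 -1.1] shift [-0.12 -0.05  0.78] turn [ 0.01  0.04 -0.  ]
tip [0.46730458 0.19746953 0.11435413] [270.53685215 227.41407357] nose [271.55072932 223.87498337] S [269.88806045 233.40766083] top tip [196.86427236 209.23959813]
[279.50636148 196.10465693]
```

View pics/m6.png

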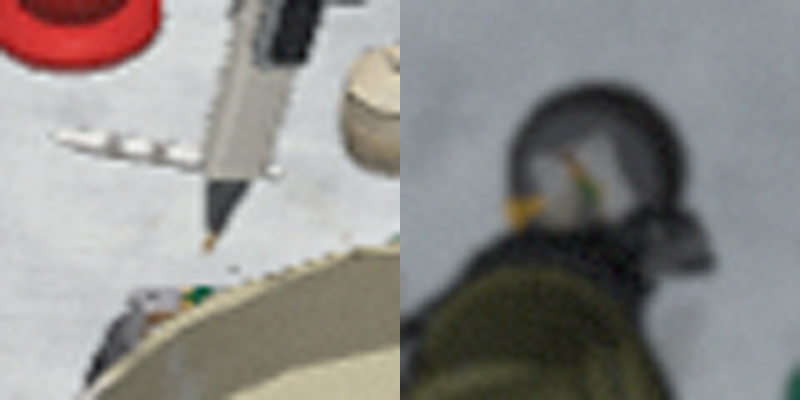

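The side view shows the tip at about (271.2,227.2), aimed just above the stone at about (269.9,234). The observed tip sits about 0.7 px to the right of prediction, so I'll shift the target 1 mm in +x and approach.

Call:
send_rows(series=[{"dx":-0.08,"dy":-0.04,"dz":0.3,"rx":0,"ry":0.04,"rz":0},{"dx":0,"dy":0,"dz":0.2,"rx":0,"ry":0,"rz":0},{"dx":0,"dy":0,"dz":0.08,"rx":0,"ry":0,"rz":0},{"dx":0,"dy":0,"dz":0,"rx":0,"ry":0,"rz":0}])

```text
t: 20.32
ee_pos: [0.4486, 0.1904, 0.2006]
ee_rot: [0.974, 0.193, 0.113, -0.021]
force: [-1.4, 0.4, -1.3]
grip_width: 0.018
gripper_force: 40.5
```

```bash
cat >> h.py <<'E'
def avg(n=8):
    F=[];P=[];Q=[]
    for i in range(n):
        ctrl.get_image("side"); o,p,M=obs(); F.append(o["force"]);P.append(p);Q.append(o["ee_rot"])
    F=np.array(F);M=R.from_quat(Q).mean().as_matrix();p=np.mean(P,0)
    a=ax(.225,np.radians(202)); S=np.array([.4696,.1995,.0946]); e=p+M[:,2]*.1015
    print("t",o["t"],"F",F.mean(0).round(2),F.std(0).round(2),"axial",(F.mean(0)@-M[:,2]).round(2),"tip-S in tool mm",(1e3*M.T@(e-S)).round(2),"posstd mm",(1e3*np.std(P,0)).round(2),"tool z",M[:,2].round(3),"want",-a.round(3))
E
python3 -c "
from h import *
avg()"
```

```text
t 20.725 F [-0.23  0.29 -0.73] [0.48 0.56 0.35] axial -0.68 tip-S in tool mm [ 2.15  0.78 -7.03] posstd mm [0.05 0.01 0.05] tool z [ 0.213  0.084 -0.974] want [ 0.207  0.084 -0.975]
```

Call:
send_rows(series=[{"dx":-0.085,"dy":-0.03,"dz":0.1,"rx":0,"ry":0,"rz":0},{"dx":0,"dy":0,"dz":0.1,"rx":0,"ry":0,"rz":0},{"dx":0,"dy":0,"dz":0,"rx":0,"ry":0,"rz":0}])

```text
t: 21.1
ee_pos: [0.4473, 0.1907, 0.1949]
ee_rot: [0.974, 0.193, 0.113, -0.021]
force: [0.5, -0.4, -1.0]
grip_width: 0.0179
gripper_force: 40.5
```

```bash
python3 -c "
from h import *
avg(10)"
```

```text
t 21.6 F [-0.07  0.12 -1.35] [0.39 0.47 0.39] axial -1.31 tip-S in tool mm [-0.09 -0.02 -1.91] posstd mm [0.06 0.02 0.09] tool z [ 0.212  0.084 -0.974] want [ 0.207  0.084 -0.975]
```

Call:
send_rows(series=[{"dx":0,"dy":0,"dz":0.08,"rx":0,"ry":0,"rz":0},{"dx":0,"dy":0,"dz":0.08,"rx":0,"ry":0,"rz":0},{"dx":0,"dy":0,"dz":0,"rx":0,"ry":0,"rz":0}])

```text
t: 21.98
ee_pos: [0.4485, 0.1912, 0.1913]
ee_rot: [0.974, 0.193, 0.113, -0.021]
force: [-0.5, -0.0, 0.8]
grip_width: 0.018
gripper_force: 40.6
```

Run:
```python
from h import *
avg(20)
s=ctrl.get_image("side");cv2.imwrite("pics/m7.png",cv2.resize(s[205:245,250:290],(600,600),interpolation=cv2.INTER_CUBIC))
```

```text
t 22.975 F [-0.09  0.06  0.39] [0.6  0.35 0.57] axial 0.39 tip-S in tool mm [-0.01 -0.01  2.05] posstd mm [0.03 0.02 0.04] tool z [ 0.213  0.084 -0.974] want [ 0.207  0.084 -0.975]
```

View pics/m7.png

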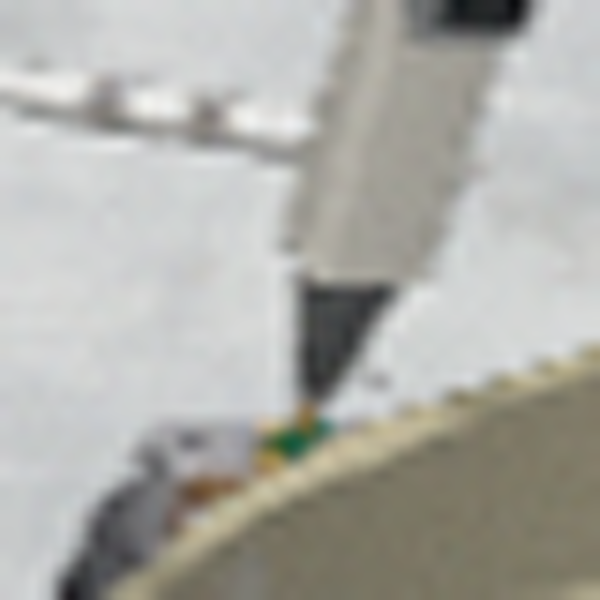

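The side view shows the tip end at about (270.5,233.3), on the stone: visible green spans about x 267.7–272.1 and y 232.7–235.5, with the lamp rim hiding the lower right. The force is up by 1.4 N, which means about 2 mm of travel. I'll compare with the projected facet outline.

Run:
```python
from h import *
a=ax(.225,np.radians(202)); S=np.array([.4696,.1995,.0946])
u=np.cross(a,[0,1,0]);u/=np.linalg.norm(u);w=np.cross(a,u)
for nm,r,d in(("facet",.0055,0),("collet",.0085,-.0115)):
    print(nm,[tuple(((proj("side",S+d*a+r*(u*np.cos(k)+w*np.sin(k)))-[250,205]+.5)*15).round(0).astype(int)) for k in np.arange(0,6.28,.785)])
print("S",((proj("side",S)-[250,205]+.5)*15).round(0))
s=ctrl.get_image("side");c=s.astype(int);m=(c[...,1]-np.maximum(c[...,0],c[...,2]))[230:240,265:276];print(m)
s0=cv2.imread("pics/rs2.png").astype(int);print((s0[...,1]-np.maximum(s0[...,0],s0[...,2]))[230:240,265:276]);print((s0[...,2]-s0[...,0])[228:242,258:276])
```

```text
facet [(np.int64(330), np.int64(441)), (np.int64(323), np.int64(426)), (np.int64(302), np.int64(415)), (np.int64(280), np.int64(416)), (np.int64(270), np.int64(427)), (np.int64(277), np.int64(443)), (np.int64(298), np.int64(453)), (np.int64(320), np.int64(452))]
collet [(np.int64(332), np.int64(494)), (np.int64(321), np.int64(470)), (np.int64(289), np.int64(454)), (np.int64(255), np.int64(455)), (np.int64(239), np.int64(473)), (np.int64(250), np.int64(497)), (np.int64(282), np.int64(513)), (np.int64(316), np.int64(512))]
S [300. 434.]
[[  0  -1   0  -1  -1  -1  -2   0   0  -1   0]
 [ -2  -2  -3  -4   0  -3  -2  -2  -1  -2  -2]
 [ -3  -1  -2   1  -6 -20   0  -1  -2   1   0]
 [ -4  -6 -12  -4  11  -4  15   3  -4  -8 -10]
 [ -8  -3   4  29  29  28   9  -6  -9  -9  -7]
 [ -2  -6 -17 -11  20   5 -11  -7  -9  -6  -6]
 [-11 -11 -23 -21  -8  -8  -8  -7  -6  -8  -6]
 [-24 -14  -7  -5  -6  -7  -7  -4  -3  -5  -5]
 [ -6  -4  -4  -6  -3  -4  -6  -5  -6  -5  -7]
 [ -7  -6  -4  -2  -3  -4  -6  -5  -5  -4  -2]]
[[ -2  -1   0  -1  -1   0  -1   0  -2  -3  -1]
 [  0  -2   0  -2   1  -1   1  -1  -3  -1
[... 733 characters left out ...]
 -4  -4  -6  -6  -2   1]
 [ -3  -1  -2  -1  -3  -1  -1  -3  -6  38  48 -31 -46 -21  -5  10  33  40]
 [ -4  -5  -2  -3  -3  -2  -3  -3  -2  16  11 -42 -15  16  33  39  36  35]
 [ -2  -1  -2  -1  -1   2   0  -3   9  66  63   1  23  40  35  35  34  32]
 [ -7  -3   0  -1   8  17  17  14  18  55  55  37  36  37  33  28  24  23]
 [ -4  -1  -1   6  34  55  55  45  38  37  33  34  31  23  21  22  21  22]
 [ -4  -1  -1  13  31  34  35  32  36  34  31  21  21  21  21  22  21  21]
 [ -1  -2  -3  20  20  11  31  38  30  22  20  22  21  23  21  21  23  23]
 [ -3   0   2  25  35  39  35  30  23  20  22  23  23  22  25  24  22  25]
 [ -3  -1   6  26  35  32  23  20  17  18  20  21  20  22  20  19  22  25]]
```

The observed facet and tip are displaced from prediction by the same amount, so the tip is within about 1 mm of the facet centre. Pushing in the last 2 mm.

Call:
send_rows(series=[{"dx":0,"dy":0,"dz":0.04,"rx":0,"ry":0,"rz":0},{"dx":0,"dy":0,"dz":0.04,"rx":0,"ry":0,"rz":0},{"dx":0,"dy":0,"dz":0,"rx":0,"ry":0,"rz":0}])

```text
t: 23.45
ee_pos: [0.4489, 0.1913, 0.1894]
ee_rot: [0.974, 0.193, 0.113, -0.021]
force: [-0.3, 0.1, 1.6]
grip_width: 0.0181
gripper_force: 40.6
```

```bash
python3 -c "
from h import *
avg(20)"
```

```text
t 24.45 F [ 0.09 -0.07  1.06] [0.51 0.54 0.42] axial 1.02 tip-S in tool mm [-0.09 -0.01  4.08] posstd mm [0.02 0.01 0.01] tool z [ 0.212  0.084 -0.974] want [ 0.207  0.084 -0.975]
```

Axial change is about 2.0 N, matching 4 mm of travel (half). It's steady, so I'll hand in.

```bash
python3 -c "
from cell import ctrl
print(ctrl.hand_in())"
```

```text
the job is handed in; nothing more can be done
None
```

I pressed the ring home and handed in with the tester held on the stone along my estimate of the ring's lean (about 0.23 rad), its probe about 4 mm in. By the cameras the tip is within about 1 mm of the facet centre. One risk: the final press on the ring peaked near 46 N at the closed fingertips, and I don't know whether the 40 N limit covers the fingers.

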